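# Gather the bearing balls at the picking edge of the tilting dish, then take off its lid

### The arm

A 6-joint arm with a two-finger parallel gripper is mounted at the origin on the work surface. World frame = base frame: x ahead of the robot, y to its left, z up, the work surface at z = 0. Lengths are in m, angles in rad, forces in N, time in s.
With the tool pointing down it reaches from about 0.35 to 0.775 m from the base axis. Payload 7.3 kg.
Tool frame: the origin (TCP) lies midway between the tips of the shut fingers; the grasp point (between the pads) lies grasp_offset behind it (grasp_offset is the distance from the TCP to the grasp point, in m); z points along the fingers, y is the line along which they close (so a half turn about z gives the same grasp; the last joint's range is limited). The gripper opens to 92 mm and grips with 3 to 60 N. Pads are 19 mm wide; open, the fingers measure 130 mm over their backs; the gripper's body (75 mm by 190 mm) begins 47 mm behind the grasp point.
Start: joints at [1.167, 0.342, 1.524, -0, 1.275, -0.146], TCP at [0.134, 0.508, 0.227] pointing down, gripper open.
Joint ranges: [-2.53, 2.53], [-0.77, 2.02], [0.04, 2.7], [-1, 4.14], [0.28, 2.66], [-3.11, 3.11]. Speed limits (rad/s): [2.57, 2.57, 3.14, 3.14, 3.14, 3.14].

### API

Orientations are given as [roll, pitch, yaw] about the fixed x, y, z axes, in that order (R = Rz(yaw) Ry(pitch) Rx(roll)).
In Python, from cell import * gives the robot as it stands.
- The arm moves only by the tool step_arm, never from a script. Its argument "plan" is a list of rows, each a list of 5 numbers: the closure, from -1 (fully open) to 1 (shut), then the shift along the tool's x, y, z in m, then the turn about the tool's z in rad. In form: [[hand, x, y, z, twist], ...]. A call has 1 to 20 rows; each row is the pose to reach, as a shift and turn from the pose commanded when the call began, along the tool's axes at that moment; what a row does not reach only later rows make up. A row lasts 1/8 s, in which the tool goes at most 62.5 mm and 10.7 degrees, less where a joint would pass 70% of its speed; a pose out of reach is approached as far as the arm can. A call with a gripper value outside its range is refused whole. The fingers move at their own pace and stop on an object; "grip_force" is the grip in N (left out, the last holds). Time passes only in rows, so rows that repeat a pose let the fingers close. It gives the time, the measured TCP pose, the force, the opening and the grip force at its end, in the units of the state.
- observe(): the state, without advancing time (a new reading comes with each control period).
- read_camera(name): name is "scene" or "top" or "wrist"; returns a dict with "img" (420x560x3 uint8, red, green, blue), "range_z" (420x560 float32, m along the optical axis (not along the pixel's ray), 0 where there is no reading), "fx", "fy", "cx", "cy" (pixels), "R" (3x3) and "t" (3): a world point X has camera coordinates R X + t; the wrist camera has in their place "T_tool_cam" (4x4, takes a point from camera to tool coordinates, whose origin is the TCP and whose axes are the flange's). Camera axes: x right, y down, z forward; pixel columns grow to the right and rows downward; lengths in m; the calibration is good to about 2 mm. A picture is of the moment at which its call begins: read the wrist's pose just before it.
- hand_in(): hands the job in; it is judged then, once.
The state is a dict: "time": time; "qpos": joint angles; "qvel": joint speeds; "joint_efforts": joint torques, N m; "tool_pos": TCP position; "tool_rot": TCP orientation; "contact_force": force on the tool from outside, world axes, zero at the start; "torque": the same for the moment, N m; "opening": finger opening in m; "grip_force": force on a finger pad.
Only numpy, scipy, OpenCV 4.12 (cv2) and the standard library are available. Lean on these libraries where they do the work, as an engineer would, in place of code of your own. Each camera call takes 0.05 s, during which the arm holds its last target. There are 200 camera calls.

### The job

The blue tilting dish holds three loose steel balls under a loose clear lid. With the lid staying on, tip the dish all the way down towards its edge with the white lip (the edge nearest the robot) so that all the balls gather along that edge, then lift the lid off and lay it flat, handle up, on the dark rubber pad without dropping it. Leave the dish tipped with the balls at that edge, and leave the yellow dish with its lid alone.

Things in the scene. Friction and masses are not known exactly. Their poses are not given: they have to be found in the camera images.
- blue_dish_mid (a point): Blue open dish 100 (x) by 74 (y) by 30 mm, walls 4, hung in a fixed stand. Point: its middle, half-way up, on the hinge axis (y), 46 mm above the bench; z out of the mouth, -x to the edge with a white lip (12 mm out), near the robot. Starts level; only that edge tips down, 0.35 rad to a stop; stiff hinge (0.12 N m), stays as left. Cheeks either side lower than the rim.
- blue_lid_handle (a point): Square blue post, 18 by 18 by 34 mm tall, on the loose clear lid (80 g) of the blue dish. The lid, a 100 by 74 by 4 mm plate, rests on the dish's rim; its lip reaches 5 mm down inside with 2.5 mm play. Point: on the post's axis, 24 mm above the plate's top, 10 mm below the post's top, 33 mm above the lip's foot on which the laid-down lid stands. z up the post, x, y as the dish's.
- lid_pad: Dark rubber pad fixed on the bench between the two dishes, 130 mm (x) by 110 mm (y), 4 mm thick. Origin at the centre of its underside, at bench height.
- ball1_center (a point): Centre of a loose steel ball, 16 mm across, one of three in the blue dish. It rolls freely; its axes mean nothing.
- ball2_center (a point): Centre of the second steel ball, like the first.
- ball3_center (a point): Centre of the third steel ball, like the first.
- yellow_lid_handle (a point): Same point of the like clear lid with yellow post, on the yellow dish of the same make (brass nuts inside): a bystander to leave alone.
Mind the look-alikes: they are no part of the job. Leave any purple or red look-alike of the part that bears blue_lid_handle alone.

How it is judged:
By the outcome, as a careful person would: the job done as asked, in the order asked, and still so for the second after the job is handed in, with the robot touching nothing.
It also fails if it takes over 45 s, if anything falls off the work surface, if the arm or the gripper's body presses on something with over 40 N, if the wrist force passes 120 N, or if a joint passes its speed limit or range.

## Working session

There is one attempt and no reset: what is moved stays moved. The work goes in short steps, Python scripts to look and compute and a tool call to move; the robot and the scene stay as the last step left them, time stands still between calls to the robot, and variables do not carry over. Pictures are saved under pics/ and viewed, at most 12 in all, crops included, and the job is handed in when it is done.

Besides the shell and the picture viewer there is one more tool, called after "Request:" in YAML: its name, and indented under it one key for each argument. step_arm: Moves the arm, as the interface text tells. Its arguments: {"type":"object","properties":{"plan":{"type":"array","items":{"type":"array","items":{"type":"number"}}},"grip_force":{"type":"number"}},"required":["plan"]}

```bash
mkdir -p pics; ls; python3 - <<'E'
from cell import *
import cv2,numpy as np
s=observe();print({k:(np.round(v,3).tolist()) for k,v in s.items()})
try: print(grasp_offset)
except Exception as e: print(e)
for n in("scene","top"):
    c=read_camera(n);np.savez(f"{n}0.npz",**{k:v for k,v in c.items()})
    cv2.imwrite(f"pics/{n}0.png",c["img"][...,::-1])
E
```

```text
pics
{'time': 0.0, 'qpos': [1.167, 0.343, 1.525, -0.0, 1.275, -0.146], 'qvel': [-0.001, -0.001, -0.001, -0.0, -0.0, -0.001], 'joint_efforts': [-0.002, -43.124, -24.422, 0.072, 0.056, -0.0], 'tool_pos': [0.134, 0.507, 0.226], 'tool_rot': [-3.14, -0.0, 2.884], 'contact_force': [-0.518, -0.856, 0.459], 'torque': [-0.001, 0.05, -0.001], 'grip_force': 0.0, 'opening': 0.092}
0.0188
```

View pics/scene0.png

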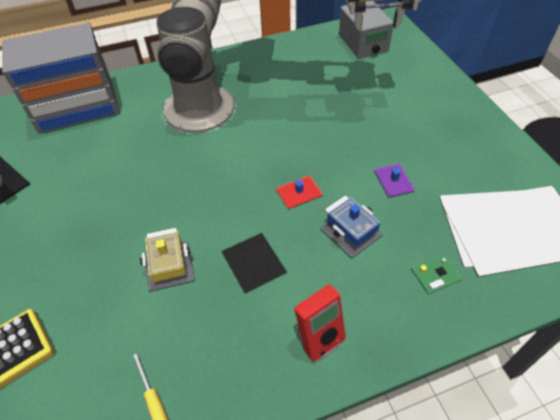

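View pics/top0.png

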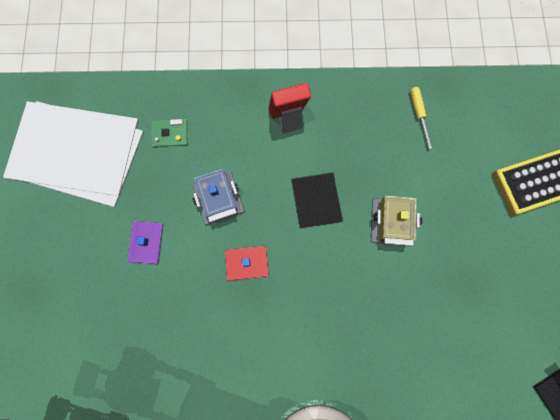

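Candidates for the blue post in the top view are: the clear lid on the blue dish (213,189), the post on the red plate (246,262), the post on the purple plate (141,240), and the yellow post (404,215, a bystander). I choose (213,189), because it stands on the clear lid over the blue dish with the white lip at (222,214). The pad is at (317,200). Next come a crop and measurements.

```bash
cat > h.py <<'E'
import numpy as np,cv2
def ray(c,u,v,z):
    d=c["R"].T@np.array([(u-c["cx"])/c["fx"],(v-c["cy"])/c["fy"],1]);o=-c["R"].T@c["t"]
    return o+d*(z-o[2])/d[2]
def cloud(c):
    v,u=np.mgrid[:420,:560];z=c["range_z"]
    P=np.stack([(u-c["cx"])/c["fx"]*z,(v-c["cy"])/c["fy"]*z,z],-1)
    return (P-c["t"])@c["R"]
E
python3 - <<'E'
from h import *
c=dict(np.load("top0.npz"))
P=cloud(c);img=c["img"];hsv=cv2.cvtColor(img,cv2.COLOR_RGB2HSV)
cv2.imwrite("pics/crop.png",cv2.resize(img[150:290,120:260,::-1],(560,560),interpolation=cv2.INTER_CUBIC))
print("cam",(-c["R"].T@c["t"]).round(3),c["fx"])
def rep(n,m,z):
    m=m.astype(np.uint8);k,l,st,ce=cv2.connectedComponentsWithStats(m)
    for i in range(1,k):
        if st[i,4]>15:
            q=P[l==i];cn=max(cv2.findContours((l==i).astype(np.uint8),0,1)[0],key=len)
            r=cv2.minAreaRect(cn);b=np.array([ray(c,*p,z)[:2] for p in cv2.boxPoints(r)])
            print(n,ce[i].round(1),st[i,4],"ray",ray(c,*ce[i],z).round(4),"z",np.median(q[:,2]).round(4),"box",b.round(3).tolist())
h,s,v=[hsv[...,i].astype(int) for i in range(3)]
sat=(h>105)&(h<125)&(s>200)&(v>100);rep("bluepost",sat,.099)
w=(s<30)&(v>200);w[:150]=0;w[:, :140]=0;rep("white",w,.06)
rep("pad",(v<40)&(np.arange(560)[None]>280)&(np.arange(560)[None]<350)&(np.arange(420)[:,None]>160)&(np.arange(420)[:,None]<240),.004)
y=(h>22)&(h<35)&(s>200)&(v>180);rep("yel",y,.099)
hh=P[...,2][150:290,120:260];print("maxh",hh.max())
E
```

```text
cam [0.368 0.089 0.952] 386.65961849199425
white [547.  164.5] 16 ray [ 0.649  -0.5735  0.06  ] z 0.0506 box [[0.653, -0.569], [0.653, -0.579], [0.645, -0.578], [0.645, -0.568]]
white [532.  169.5] 16 ray [ 0.6371 -0.5351  0.06  ] z 0.0499 box [[0.641, -0.531], [0.641, -0.541], [0.633, -0.539], [0.633, -0.53]]
white [517.  174.5] 16 ray [ 0.6252 -0.497   0.06  ] z 0.05 box [[0.629, -0.493], [0.629, -0.502], [0.621, -0.501], [0.622, -0.492]]
white [552.2 175.6] 16 ray [ 0.621  -0.5817  0.06  ] z 0.0509 box [[0.625, -0.577], [0.625, -0.587], [0.617, -0.585], [0.618, -0.576]]
white [544.8 178.3] 18 ray [ 0.6146 -0.5627  0.06  ] z 0.0502 box [[0.615, -0.556], [0.622, -0.563], [0.614, -0.569], [0.608, -0.562]]
white [537.2 180.6] 16 ray [ 0.6092 -0.5436  0.06  ] z 0.0509 box [[0.613, -0.539], [0.613, -0.548], [0.606, -0.547], [0.606, -0.538]]
white [233.2 186.3] 26 ray [0.6083 0.1855 0.06  ] z 0.0543 box [[0.621, 0.192], [0.623, 0.188], [0.594, 0.179], [0.593, 0.183]]
white [530.1 183.2] 17 ray [ 0.6029 -0.5253  0.06  ] z 0.0512 box [[0.606, -0.521], [0.606, -0.53], [0.598, -0.529], [0.59
[... 658 characters left out ...]
564, -0.519]]
white [221.8 214.2] 127 ray [0.5413 0.212  0.06  ] z 0.0605 box [[0.537, 0.245], [0.556, 0.184], [0.546, 0.18], [0.527, 0.241]]
white [378.5 216. ] 26 ray [ 0.53   -0.1559  0.06  ] z 0.0544 box [[0.544, -0.156], [0.544, -0.158], [0.516, -0.156], [0.516, -0.154]]
white [417.6 219.4] 29 ray [ 0.5202 -0.2473  0.06  ] z 0.0547 box [[0.505, -0.244], [0.535, -0.247], [0.535, -0.252], [0.504, -0.249]]
white [398.8 241.1] 129 ray [ 0.4699 -0.1988  0.06  ] z 0.0607 box [[0.468, -0.166], [0.479, -0.168], [0.472, -0.231], [0.461, -0.229]]
white [314.2 413.8] 222 ray [0.1051 0.0116 0.06  ] z 0.0127 box [[0.116, 0.041], [0.118, -0.017], [0.096, -0.017], [0.095, 0.04]]
maxh 0.952088987068324
```

View pics/crop.png

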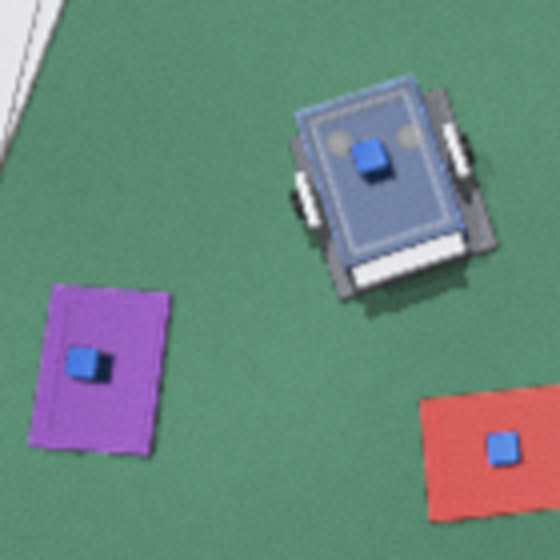

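The crop shows the blue post at crop (370,158) on the clear lid of the blue dish. The white lip is at (410,260) and the cheeks at (308,200) and (457,150). Balls are visible at (340,143) and (408,135). The purple (85,362) and red (503,450) posts sit on flat plates, so they are look-alikes.

```bash
cat >> h.py <<'E'
def blobs(m,mn=15):
    k,l,st,ce=cv2.connectedComponentsWithStats(m.astype(np.uint8))
    return [(ce[i],l==i) for i in range(1,k) if st[i,4]>mn]
def box(win,m):
    r=np.zeros(m.shape,bool);r[win[1]:win[3],win[0]:win[2]]=1;return m&r
def move(s,target,yaw=None):
    "shift along tool axes to a world TCP target"
    psi=s["tool_rot"][2];d=np.array(target)-s["tool_pos"]
    o=[d[0]*np.cos(psi)+d[1]*np.sin(psi),d[0]*np.sin(psi)-d[1]*np.cos(psi),-d[2]]
    if yaw is not None:o.append(-((yaw-psi+np.pi)%(2*np.pi)-np.pi))
    return np.round(o,4)
E
python3 - <<'E'
from h import *
from cell import observe
c=dict(np.load("top0.npz"));img=c["img"];hsv=cv2.cvtColor(img,cv2.COLOR_RGB2HSV)
h,s,v=[hsv[...,i].astype(int) for i in range(3)]
print("post px",img[188:190,211:215].tolist(),"pad px",img[200,317],"dish",img[200,215])
post=box((190,165,245,220),(img[...,2].astype(int)-img[...,0]>110))
for ce,l in blobs(post): print("post",ce,l.sum(),ray(c,*ce,.099))
d=img.sum(-1)<110
for ce,l in blobs(box((285,165,350,235),d),200):
    cn=max(cv2.findContours(l.astype(np.uint8),0,1)[0],key=len);b=cv2.boxPoints(cv2.minAreaRect(cn))
    w=np.array([ray(c,*p,.004)[:2] for p in b]);e=np.diff(w,axis=0);print("pad",ray(c,*ce,.004),w.round(3).tolist(),np.hypot(*e.T),np.arctan2(e[:,1],e[:,0]))
a=ray(c,233.2,186.3,.055);b=ray(c,196.1,199.2,.055);M=(a+b)/2;e=b-a
yaw=np.arctan2(-e[0],e[1]);print("mid",M,"yaw",yaw,np.hypot(*e[:2]))
C=M+0; st=observe()
lip=ray(c,221.8,214.2,.061);print("lip",lip,np.hypot(*(lip-M)[:2]),np.arctan2(*(M-lip)[1::-1]))
ax=np.array([np.cos(yaw),np.sin(yaw)])
t=M[:2]-.064*ax;print("press",t,"move",move(st,[*t,.11],yaw+np.pi))
E
```

```text
post px [[[83, 132, 227], [85, 134, 226], [89, 136, 226], [95, 142, 229]], [[82, 130, 225], [86, 134, 226], [87, 136, 226], [92, 142, 228]]] pad px [47 46 49] dish [113 129 165]
post [211.79166667 188.41666667] 48 [0.5938176 0.2298908 0.099    ]
mid [0.59470198 0.23004067 0.055     ] yaw 0.32918867296715165 0.09305286466588396
lip [0.54102531 0.21185583 0.061     ] 0.05667339468594491 0.3266488565667227
press [0.53413847 0.20935105] move [-0.4632 -0.1861  0.1161 -0.587 ]
```

Request:
step_arm:
  plan:
    - [1,-0.05,-0.02,0,-0.07]
    - [1,-0.1,-0.04,0,-0.14]
    - [1,-0.15,-0.06,0,-0.21]
    - [1,-0.2,-0.08,0,-0.28]
    - [1,-0.25,-0.1,0,-0.35]
    - [1,-0.3,-0.12,0,-0.42]
    - [1,-0.35,-0.14,0,-0.49]
    - [1,-0.4,-0.161,0,-0.56]
    - [1,-0.463,-0.186,0,-0.587]
    - [1,-0.463,-0.186,0.05,-0.587]
    - [1,-0.463,-0.186,0.1,-0.587]
    - [1,-0.463,-0.186,0.135,-0.587]
    - [1,-0.463,-0.186,0.135,-0.587]
  grip_force: 20

```text
time: 1.72
tool_pos: [0.5321, 0.2092, 0.0889]
tool_rot: [3.141, -0.007, -2.813]
contact_force: [-0.2, 0.2, 0.7]
opening: 0.0001
grip_force: 0.0
```

```bash
python3 - <<'E'
from h import *
from cell import *
s=observe();print(s["tool_pos"],s["tool_rot"],s["time"],s["contact_force"],s["opening"])
print(move(s,[.5341,.2094,.066],.328+np.pi))
c=read_camera("wrist");np.savez("w1.npz",**c);cv2.imwrite("pics/w1.png",c["img"][...,::-1])
E
```

```text
[0.53207212 0.20916912 0.08891036] [ 3.1409116  -0.00682471 -2.81255777] 1.725 [-0.2470689   0.24738213  0.68038268] 0.00011144688652983849
[-0.002  -0.0004  0.0229  0.001 ]
```

View pics/w1.png

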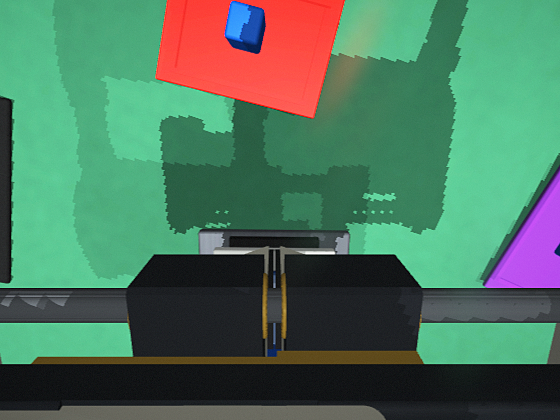

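The wrist view shows the shut fingers centred in y over the white lip at (215-335, 245), with the red look-alike far off. Next I press down on the lip.

Request:
step_arm:
  plan:
    - [1,-0.001,0,0.01,0]
    - [1,-0.001,0,0.02,0]
    - [1,-0.001,0,0.024,0]
    - [1,-0.001,0,0.027,0]
    - [1,-0.001,0,0.03,0]
    - [1,-0.001,0,0.033,0]

```text
time: 2.52
tool_pos: [0.5349, 0.2101, 0.0588]
tool_rot: [3.142, -0.0, -2.812]
contact_force: [-2.5, 0.2, 3.3]
opening: 0.0008
grip_force: 1.6
```

Request:
step_arm:
  plan:
    - [1,0.001,0,0.003,0]
    - [1,0.001,0,0.006,0]
    - [1,0.002,0,0.008,0]
    - [1,0.003,0,0.01,0]
    - [1,0.004,0,0.012,0]
    - [1,0.004,0,0.012,0]

```text
time: 3.28
tool_pos: [0.5312, 0.2088, 0.0465]
tool_rot: [3.142, -0.0, -2.812]
contact_force: [1.2, -0.4, 1.4]
opening: -0.0001
grip_force: 0.4
```

Request:
step_arm:
  plan:
    - [1,0,0,0.002,0]
    - [1,0,0,0.004,0]
    - [1,0,0,0.006,0]
    - [1,0,0,0.006,0]

```text
time: 3.78
tool_pos: [0.5314, 0.2089, 0.0407]
tool_rot: [3.142, 0.0, -2.812]
contact_force: [0.5, 0.5, 2.4]
opening: 0.0006
grip_force: 0.9
```

Request:
step_arm:
  plan:
    - [1,0,0,0.001,0]
    - [1,0,0,0.002,0]
    - [1,0,0,0.003,0]
    - [1,0,0,0.003,0]

```text
time: 4.28
tool_pos: [0.5318, 0.209, 0.0398]
tool_rot: [-3.141, 0.002, -2.812]
contact_force: [-4.1, -0.9, 17.0]
opening: 0.0002
grip_force: 8.7
```

The stop is reached: the tip sits at 0.040 m, as predicted, at 17 N. Next I back off and look.

Request:
step_arm:
  plan:
    - [1,0,0,-0.01,0]
    - [1,0.02,0,-0.05,0]
    - [0,0.06,0,-0.1,0]
    - [-0.45,0.11,0,-0.13,0]
    - [-0.45,0.11,0,-0.13,0]

```text
time: 4.9
tool_pos: [0.4253, 0.1729, 0.17]
tool_rot: [-3.141, 0.002, -2.812]
contact_force: [1.6, -0.6, 0.0]
opening: 0.0257
grip_force: 0.0
```

```bash
python3 - <<'E'
from h import *
from cell import *
s=observe();print(s["tool_pos"],s["time"],s["contact_force"],s["opening"])
for n in("top","scene"):
    c=read_camera(n);np.savez(n+"1.npz",**c)
    a=c["img"][145:240,170:265] if n=="top" else c["img"][180:275,310:405]
    globals()[n]=cv2.resize(a,(480,480),interpolation=cv2.INTER_CUBIC)
cv2.imwrite("pics/t1.png",np.hstack([top,scene])[...,::-1][:,:,:])
im=cv2.resize(np.hstack([top,scene]),(800,400));cv2.imwrite("pics/t1.png",im[...,::-1])
E
```

```text
[0.42533572 0.17286925 0.16995526] 4.9 [ 1.64632909 -0.56497068  0.02828172] 0.02568034921378866
```

View pics/t1.png

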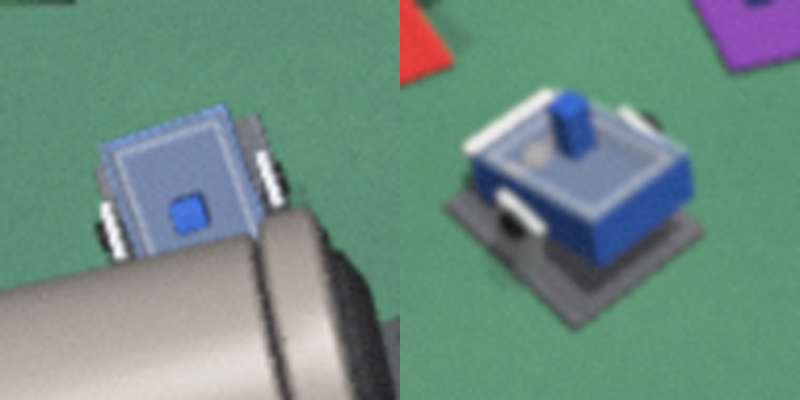

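The left half (top view) shows the lid still on the tilted dish, with the post at crop (190,213) and the arm covering the lip. The right half (scene) shows the lid seated, the dish tipped to the lip side and one ball at (537,153). I move the arm aside to see all three balls and measure the post.

Request:
step_arm:
  plan:
    - [-0.45,0,-0.06,-0.02,0]
    - [-0.45,0,-0.12,-0.04,0]
    - [-0.45,0,-0.18,-0.04,0]
    - [-0.45,0,-0.24,-0.04,0]
    - [-0.45,0,-0.24,-0.04,0]

```text
time: 5.62
tool_pos: [0.5063, -0.0577, 0.2058]
tool_rot: [3.141, -0.002, -2.818]
contact_force: [-0.9, 0.5, -0.5]
opening: 0.0665
grip_force: 0.0
```

```bash
python3 - <<'E'
from h import *
from cell import *
s=observe();print(s["tool_pos"],s["tool_rot"],s["time"],s["opening"])
c=read_camera("top");np.savez("top2.npz",**c);img=c["img"].astype(int)
cv2.imwrite("pics/t2.png",cv2.resize(c["img"][140:240,170:360,::-1],(760,400),interpolation=cv2.INTER_CUBIC))
M=np.array([.5947,.2300]);yw=.328;ax=np.array([np.cos(yw),np.sin(yw)]);ay=np.array([-ax[1],ax[0]])
zt=.046+53*.939e-3
for ce,l in blobs(box((190,165,245,220),img[...,2]-img[...,0]>110)):
    p=ray(c,*ce,zt);d=p[:2]-M;print("post",ce,l.sum(),p,"dish frame",d@ax,d@ay,"expect",-53*.343e-3)
for nm,(cc,win) in {"top":(c,(285,165,350,235)),"scene":(dict(np.load("scene0.npz")),(215,230,290,295))}.items():
  d=cc["img"].astype(int).sum(-1)<180
  for ce,l in blobs(box(win,d),200):
    cn=max(cv2.findContours(l.astype(np.uint8),0,1)[0],key=len)
    b=cv2.approxPolyDP(cn,8,True)[:,0];w=np.array([ray(cc,*p,.004)[:2] for p in b]);e=np.diff(w,axis=0)
    print("pad",nm,ray(cc,*ce,.004),l.sum(),w.round(3).tolist(),np.hypot(*e.T).round(3),np.arctan2(e[:,1],e[:,0]).round(2))
E
```

```text
[ 0.50628579 -0.05770762  0.20579811] [ 3.14108914e+00 -1.80001723e-03 -2.81777202e+00] 5.625 0.06654002169892931
post [214.28846154 195.53846154] 52 [0.57784083 0.22451532 0.095767  ] dish frame -0.01772727516518268 0.0002389011715532084 expect -0.018179
pad top [ 0.57939004 -0.02090289  0.004     ] 1879 [[0.654, -0.06], [0.64, 0.042], [0.516, 0.026], [0.518, 0.003], [0.58, 0.024], [0.594, -0.04], [0.498, -0.013], [0.497, -0.041], [0.57, -0.056], [0.497, -0.046], [0.524, -0.067], [0.504, -0.073]] [0.104 0.125 0.023 0.065 0.065 0.1   0.027 0.075 0.074 0.034 0.021] [ 1.71 -3.01 -1.48  0.32 -1.35  2.87 -1.59 -0.21  2.99 -0.66 -2.83]
pad scene [ 0.58794465 -0.01931937  0.004     ] 2054 [[0.518, 0.024], [0.532, -0.076], [0.651, -0.06], [0.639, 0.04]] [0.101 0.121 0.101] [-1.44  0.13  1.7 ]
```

View pics/t2.png

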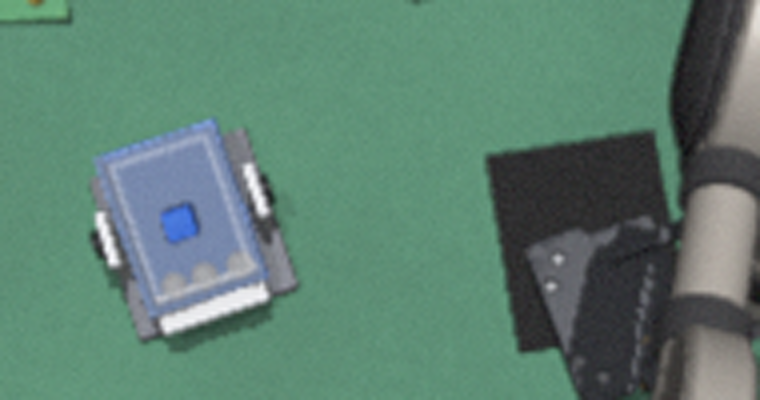

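All three balls lie along the lip edge, at crop (172,283), (204,272) and (238,262). The lid is on, and the post at (180,222) is where geometry predicts. Next I go to the post.

```bash
python3 - <<'E'
from h import *
from cell import *
s=observe();print(s["time"],move(s,[.581,.2253,.15],.328+np.pi))
E
```

```text
5.675 [-0.1615  0.2418  0.0558 -0.0024]
```

Request:
step_arm:
  plan:
    - [0.1,-0.04,0.03,0,-0.002]
    - [0.1,-0.08,0.07,0,-0.002]
    - [0.1,-0.11,0.12,0,-0.002]
    - [0.1,-0.13,0.17,0,-0.002]
    - [0.1,-0.15,0.22,0,-0.002]
    - [0.1,-0.1615,0.242,0.02,-0.002]
    - [0.1,-0.1615,0.242,0.04,-0.002]
    - [0.1,-0.1615,0.242,0.056,-0.002]
    - [0.1,-0.1615,0.242,0.056,-0.002]

```text
time: 6.8
tool_pos: [0.5782, 0.2277, 0.1499]
tool_rot: [3.141, -0.004, -2.81]
contact_force: [-0.1, -0.9, -0.2]
opening: 0.0412
grip_force: 0.0
```

```bash
python3 - <<'E'
from h import *
from cell import *
s=observe();print(s["time"],s["tool_pos"],s["opening"],move(s,[.581,.2253,.069],.328+np.pi))
c=read_camera("wrist");cv2.imwrite("pics/w2.png",c["img"][...,::-1])
E
```

```text
6.8 [0.5781664  0.22771896 0.14988457] 0.0412334419090132 [-0.0019 -0.0032  0.0809  0.0038]
```

View pics/w2.png

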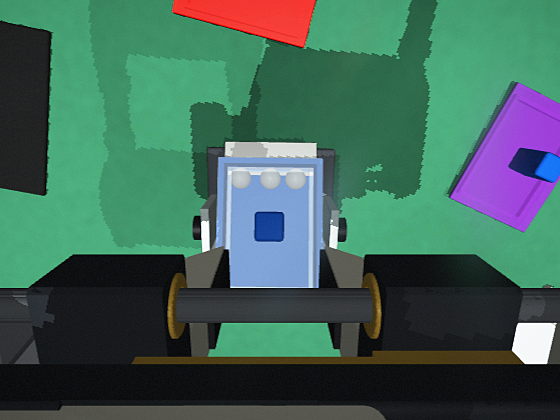

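The wrist view shows the post at (269,226) between the fingers, whose middle is at about column 275, so I need roughly 3 mm of −y. This agrees with the computed shift. The three balls are at (240-297,180) along the lip edge.

Request:
step_arm:
  plan:
    - [0.1,-0.002,-0.003,0.03,0]
    - [0.1,-0.002,-0.003,0.055,0]
    - [0.1,-0.002,-0.003,0.07,0]
    - [0.1,-0.002,-0.003,0.08,0]
    - [0.1,-0.002,-0.003,0.08,0]

```text
time: 7.48
tool_pos: [0.5823, 0.2251, 0.0717]
tool_rot: [3.141, -0.0, -2.811]
contact_force: [-0.1, 1.0, -1.0]
opening: 0.0413
grip_force: 0.0
```

Request:
step_arm:
  plan:
    - [0.3,0.001,0,0.002,0]
    - [0.5,0.001,0,0.002,0]
    - [0.7,0.001,0,0.002,0]
    - [1,0.001,0,0.002,0]
    - [1,0.001,0,0.002,0]
    - [1,0.001,0,0.002,0]
  grip_force: 15

```text
time: 8.22
tool_pos: [0.5815, 0.225, 0.0702]
tool_rot: [3.142, 0.001, -2.81]
contact_force: [-2.2, -0.4, 4.3]
opening: 0.0179
grip_force: 15.0
```

Request:
step_arm:
  plan:
    - [1,0.001,0,-0.003,0]
    - [1,0.002,0,-0.006,0]
    - [1,0.0035,0,-0.01,0]
    - [1,0.005,0,-0.014,0]
    - [1,0.007,0,-0.019,0]
    - [1,0.007,0,-0.03,0]
    - [1,0.007,0,-0.05,0]
    - [1,0.007,0,-0.08,0]
    - [1,0.007,0,-0.08,0]

```text
time: 9.35
tool_pos: [0.5763, 0.223, 0.1528]
tool_rot: [-3.141, 0.006, -2.81]
contact_force: [1.1, -0.0, -0.4]
opening: 0.0177
grip_force: 15.0
```

```bash
python3 - <<'E'
from h import *
from cell import *
s=observe();print(s["time"],s["tool_pos"],s["opening"],s["contact_force"],move(s,[.586,-.018,.15],.13+np.pi))
c=read_camera("scene");np.savez("scene3.npz",**c);cv2.imwrite("pics/s3.png",cv2.resize(c["img"][120:300,200:420,::-1],(733,600)))
E
```

```text
9.35 [0.57627194 0.22301552 0.1528456 ] 0.017724196520304547 [ 1.09165733 -0.03495086 -0.43159125] [ 0.0692 -0.2311  0.0028  0.2013]
```

View pics/s3.png

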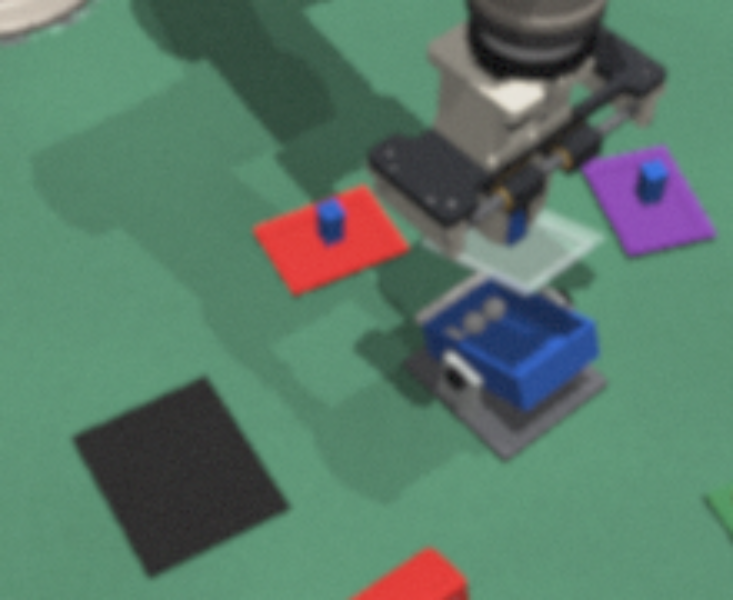

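The scene view shows the lid gripped and lifted clear at crop (535,245), still tilted. The dish is tipped with the three balls at its lip edge (450-500, 320), and the pad at (180,475) is free. I carry the lid over the pad, starting 14 mm short in x so that it can be rolled flat about its low edge.

Request:
step_arm:
  plan:
    - [1,0.01,-0.02,0,0.02]
    - [1,0.02,-0.05,0,0.06]
    - [1,0.03,-0.085,0,0.1]
    - [1,0.042,-0.12,0,0.14]
    - [1,0.055,-0.155,0,0.18]
    - [1,0.067,-0.19,0,0.2]
    - [1,0.075,-0.215,0,0.2]
    - [1,0.0815,-0.228,0.02,0.2]
    - [1,0.0825,-0.231,0.05,0.2]
    - [1,0.0825,-0.231,0.07,0.2]
    - [1,0.0825,-0.231,0.07,0.2]

```text
time: 10.78
tool_pos: [0.5695, -0.0234, 0.0773]
tool_rot: [3.14, -0.005, -3.012]
contact_force: [-1.1, -0.2, -0.9]
opening: 0.018
grip_force: 15.0
```

```bash
python3 - <<'E'
from h import *
from cell import *
s=observe();yw=.13
for k in(0,1):
    print(s["time"],s["tool_pos"],s["tool_rot"],s["opening"],move(s,[.586-.014*np.cos(yw),-.018-.014*np.sin(yw),.033],yw+np.pi))
c=read_camera("wrist");np.savez("w3.npz",**c);cv2.imwrite("pics/w3.png",c["img"][...,::-1])
c=dict(np.load("scene3.npz"))
for ce,l in blobs(box((210,225,295,300),c["img"].astype(int).sum(-1)<180),200):
    cn=max(cv2.findContours(l.astype(np.uint8),0,1)[0],key=len)
    w=np.array([ray(c,*p,.004)[:2] for p in cv2.approxPolyDP(cn,6,True)[:,0]]);print(w.round(3).tolist(),w.mean(0))
E
```

```text
10.775 [ 0.56947304 -0.0234177   0.07734559] [ 3.14000255 -0.00548199 -3.01174703] 0.018014511628826706 [-0.0031  0.0032  0.0443 -0.0002]
10.775 [ 0.56947304 -0.0234177   0.07734559] [ 3.14000255 -0.00548199 -3.01174703] 0.018014511628826706 [-0.0031  0.0032  0.0443 -0.0002]
[[0.518, 0.024], [0.532, -0.076], [0.654, -0.061], [0.636, 0.041]] [ 0.58499461 -0.0180936 ]
```

View pics/w3.png

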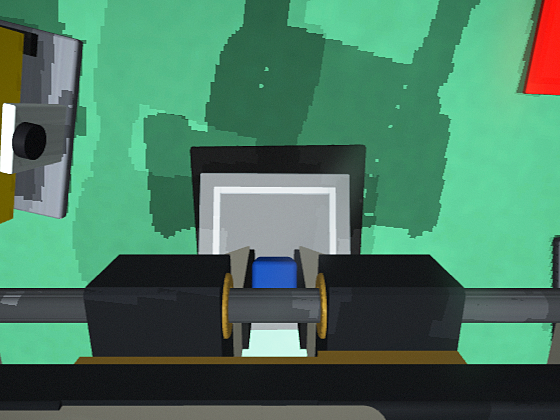

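The wrist view shows the lid level in roll and tilted in pitch. It lies inside the pad outline (190-366, from row 147) and wants about 3 mm to the right, as computed.

Request:
step_arm:
  plan:
    - [1,-0.001,0.001,0.01,0]
    - [1,-0.002,0.002,0.022,0]
    - [1,-0.003,0.003,0.034,0]
    - [1,-0.003,0.003,0.042,0]
    - [1,-0.003,0.003,0.044,0]
    - [1,-0.003,0.003,0.044,0]
  grip_force: 8

```text
time: 11.58
tool_pos: [0.5744, -0.0194, 0.0357]
tool_rot: [3.142, 0.0, -3.01]
contact_force: [-0.2, 0.1, -1.0]
opening: 0.0184
grip_force: 8.0
```

Request:
step_arm:
  plan:
    - [1,0,0,0.002,0]
    - [1,-0.002,0,0.004,0]
    - [1,-0.004,0,0.006,0]
    - [1,-0.006,0,0.008,0]
    - [1,-0.009,0,0.0105,0]
    - [1,-0.0115,0,0.0125,0]
    - [1,-0.0115,0,0.0125,0]

```text
time: 12.45
tool_pos: [0.5857, -0.0178, 0.0227]
tool_rot: [3.141, -0.001, -3.01]
contact_force: [0.3, 0.9, -0.5]
opening: 0.0181
grip_force: 8.0
```

Request:
step_arm:
  plan:
    - [1,-0.001,0,0.001,0]
    - [1,-0.001,0,0.002,0]
    - [1,-0.001,0,0.002,0]

```text
time: 12.82
tool_pos: [0.587, -0.0177, 0.0213]
tool_rot: [3.142, 0.001, -3.01]
contact_force: [-0.3, 0.5, 0.3]
opening: 0.0179
grip_force: 8.0
```

```bash
python3 - <<'E'
from h import *
from cell import *
s=observe();print(s["time"],s["tool_pos"],s["contact_force"])
c=read_camera("scene");a=cv2.resize(c["img"][200:300,190:330],(480,343),interpolation=cv2.INTER_CUBIC)
w=cv2.resize(read_camera("wrist")["img"],(480,360));cv2.imwrite("pics/p4.png",cv2.resize(np.vstack([a,w]),(410,600))[...,::-1])
E
```

```text
12.825 [ 0.58697736 -0.01766292  0.02130664] [-0.25311241  0.54279363  0.31870348]
```

View pics/p4.png

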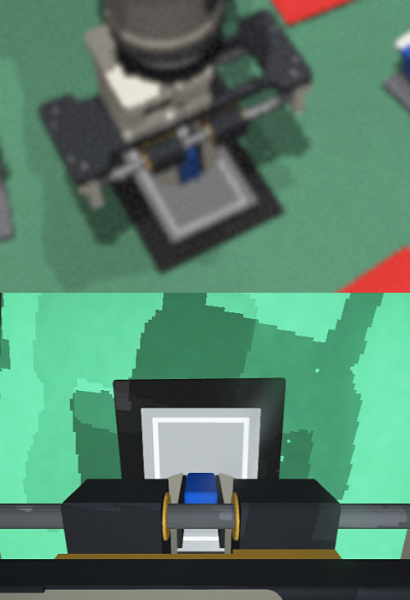

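The lid sits within the pad on all sides and looks nearly flat, with the post upright in the wrist view at (202,488). I press a little further until I feel the pad.

Request:
step_arm:
  plan:
    - [1,0,0,0.001,0]
    - [1,0,0,0.002,0]
    - [1,0,0,0.002,0]

```text
time: 13.3
tool_pos: [0.5874, -0.0178, 0.0196]
tool_rot: [-3.141, 0.002, -3.01]
contact_force: [2.4, -0.0, 4.5]
opening: 0.0176
grip_force: 8.0
```

Request:
step_arm:
  plan:
    - [0.5,0,0,0,0]
    - [0.3,0,0,0,0]
    - [0.1,0,0,0,0]
    - [0,0,0,0,0]
    - [0,0,0,-0.02,0]
    - [0,0,0,-0.05,0]
    - [0,0,0,-0.09,0]
    - [0,0.05,0,-0.14,0]
    - [0,0.11,0,-0.18,0]
    - [0,0.16,0,-0.18,0]
    - [0,0.2,0,-0.18,0]
    - [0,0.2,0,-0.18,0]

```text
time: 14.8
tool_pos: [0.3861, -0.0438, 0.1996]
tool_rot: [-3.142, -0.0, -3.012]
contact_force: [1.7, -0.6, 0.3]
opening: 0.046
grip_force: 0.0
```

```bash
python3 - <<'E'
from h import *
from cell import *
s=observe();print(s["time"],s["tool_pos"],s["contact_force"],s["opening"])
c=read_camera("scene");a=c["img"][180:300,130:400]
img=c["img"].astype(int)
for ce,l in blobs(box((215,220,290,300),img[...,2]-img[...,0]>80),10): print("post",ce,l.sum(),ray(c,*ce,.037))
t=read_camera("top")["img"][140:260,170:440]
cv2.imwrite("pics/p5.png",cv2.resize(np.vstack([a,t]),(675,600),interpolation=cv2.INTER_CUBIC)[...,::-1])
E
```

```text
14.8 [ 0.38613764 -0.04379147  0.19963423] [ 1.6556913  -0.61013327  0.26025896] 0.04601952856823329
post [252.25423729 252.15254237] 59 [ 0.58110815 -0.01716826  0.037     ]
```

View pics/p5.png

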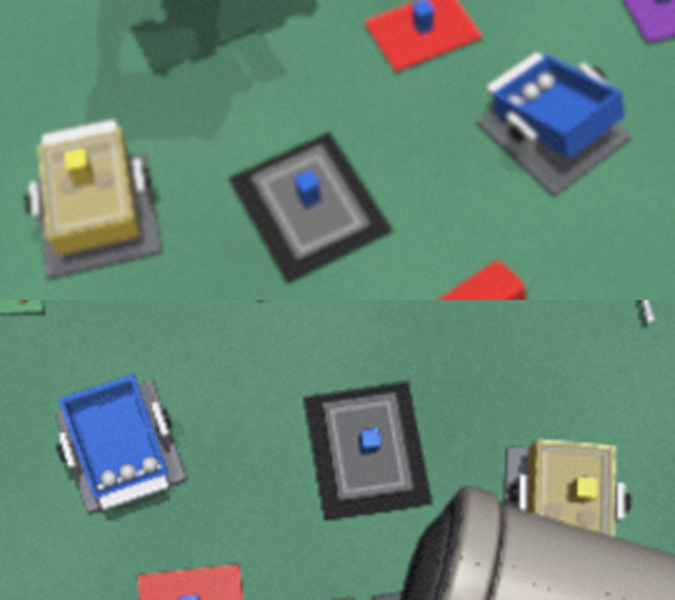

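Both views show the lid flat on the pad with its handle up and centred (scene crop (308,187), top crop (371,440)). The dish is still tipped, with its three balls along the lip edge. The yellow dish and its lid are untouched.

```bash
python3 -c "
from cell import *
print(hand_in())"
```

```text
the job is handed in; nothing more can be done
None
```

The job is done and handed in at about 15 s: the dish is left tipped with all three balls at the lip edge, the lid lies flat, handle up, on the pad, and the yellow dish is untouched.

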